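Feed a framed glass plate over the viewing window and secure it

TASK

Bring the framed glass plate forward over the viewing window by swinging the station's sprung feed lever all the way to its stop, then let the lever come back to rest. After that turn the turnbutton square across the frame's front edge to secure it. Do not touch the framed plate with the robot (the glass must stay clean) and do not shift or tip the other things on the bench.

Things in the scene. Friction and masses are not known exactly. Their poses are not given: they have to be found in the camera images.
- station: Fixed viewing station: grey metal base (x -80 to 105, y -118 to 218, 12 mm thick) with a channel along its y. Origin on the bench, on the channel's centre line; +y is the feed direction, -x the side of the lever's handle. Channel floor z = 12 mm, rails 124 mm apart, tops z = 22. Dark end block y 156 to 215, x -75 to 75, top z = 29. White light window near y = 98.
- lever (a joint): Feed lever, rad: 0 = sprung back at rest, 0.84 = at its stop. Flat steel arm, z = 29 to 37 mm, turning about a post at station (84, 0) mm. At 0 it points from the post to -x turned 0.42 rad towards -y; it swings clockwise from above to 0.42 rad towards +y. A roller under it, 86 mm from the post, pushes the plate's rear edge. 2 N at the handle to start, 8 N at the stop; let go, it swings back.
- lever_hinge (a point): Point on the lever's vertical turning axis, at the arm's height (z = 33 mm).
- lever_handle (a point): Middle of the lever's upright black handle, 175 mm from the turning axis, z = 72 mm. The handle is round, 20 mm across low down and 26 mm near the top, and stands from z = 37 to 95 mm; free space all round it above z = 40 mm.
- plate_frame: The loose framed glass plate in the channel: grey frame 120 (x) x 110 (y) x 14 mm with a clear pane, 220 g. Origin at the centre of its underside. It starts 31 to 52 mm along the station's +y; the lever at its stop brings it to 98 mm (3 mm short of the end block). The robot must not touch it.
- turnbutton (a joint): Turnbutton on the end block, rad, turning about a vertical axis at station (0, 185) mm: at 0 its long end points to station -x, along the end block; at 1.57 it points to station -y, square across the frame's front edge (counter-clockwise from above); range 0 to 1.60. It has light friction and stays where it is left.
- turnbutton_grip (a point): On the turnbutton's axis, z = 58 mm, in its upright grip blade: 12 mm thick, z = 38 to 72 mm, running along the bar from 20 mm behind the axis to 40 mm towards the long end.
- turnbutton_tip (a point): Long end of the turnbutton's flat steel bar (62 mm from the axis, 22 mm wide, z = 30 to 38 mm).
- solvent: Bystander: amber bottle, 56 mm across, 125 mm high. Origin under its middle.
- blower: Bystander: standing rubber dust blower, 60 mm across, 105 mm high. Origin under its middle.
- jar: Bystander: white jar with a steel lid, 60 mm across, 65 mm high. Origin under its middle.
- spare_frame: Bystander: another framed plate like the first, lying on the bench beside the station, 14 mm high. Leave it.
- brush: Bystander: brush lying on the bench, 160 mm long.
- wipes: Bystander: cardboard box 110 x 60 x 45 mm.
- cup: Bystander: white cup 64 mm across, 80 mm high.
There are look-alikes about, which are no part of the job. Leave any turquoise or yellow look-alike of the plate_frame alone.

How it is judged (in metres and radians):
On the way, in this order (a step that is already met when the one before it is completed fails the run):
1. the lever is at its stop (joint above 0.78) and has brought the framed plate forward (at least 88 mm along the station's y) (value of joint lever above 0.78 rad and y of plate_frame in the frame of station above 0.088 m), for 0.1 s.
2. the lever is back at rest (below 0.06), the plate still forward (value of joint lever below 0.06 rad and y of plate_frame in the frame of station above 0.088 m), for 0.2 s.
3. the turnbutton is turned across the frame (above 1.3) (all of step 2 and value of joint turnbutton above 1.3 rad), for 0.2 s.
At the end, for the whole second after the job is handed in: The framed plate lies flat in the channel (within 4 mm of the floor's height, tilt below 0.05 rad), still, at least 88 mm along the station's y; the lever is at rest (below 0.06 rad); the turnbutton stands across the frame (above 1.3 rad) (all of step 3 and z of plate_frame in the frame of station below 0.016 m and angle between plate_frame's own z axis and vertical below 0.05 rad and linear speed of plate_frame below 0.02 m/s); the robot touches nothing.
It fails at once if the robot touches the framed plate (over 1 N) (contact force between any of the fingers, the arm and plate_frame above 1 N).
It fails at once if a bystander is moved more than 30 mm or tipped over (distance of any of solvent, blower, jar, spare_frame, brush, wipes, cup from where it was at the start of the episode above 0.03 m or angle between any of solvent, blower, jar, spare_frame, wipes, cup's own z axis and vertical above 0.5 rad).
It also fails if it takes over 54 s, if anything falls off the work surface, if the arm or the gripper's body presses on something with over 40 N, if the wrist force passes 120 N, or if a joint passes its speed limit or range.

ROBOT

A 6-joint arm with a two-finger parallel gripper is mounted at the origin on the work surface. World frame = base frame: x ahead of the robot, y to its left, z up, the work surface at z = 0. Lengths are in mm, angles in rad, forces in N, time in s.
With the tool pointing down it reaches from about 375 to 925 mm from the base axis. Payload 5.7 kg.
Tool frame: the origin (TCP) lies where the fingers leave the gripper's body, on its centre line; the fingertips stand finger_overhang ahead of it and the grasp point (between the pads) lies 61 mm ahead of it (finger_overhang is the distance from the TCP to the fingertips, in mm); z points along the fingers, y is the line along which they close (so a half turn about z gives the same grasp; the last joint's range is limited). The gripper opens to 88 mm and grips with 3 to 60 N. Pads are 20 mm wide; open, the fingers measure 115 mm over their backs; the gripper's body (75 mm by 178 mm) begins 61 mm behind the grasp point.
Start: joints at [-1.234, 0.359, 1.51, -0, 1.272, -0.115], TCP at [261.935, -539.78, 302.623] pointing down, gripper open.
Joint ranges: [-2.97, 2.97], [-1.01, 2.36], [0.21, 2.38], [-0.96, 4.11], [0.2, 2.71], [-2.98, 2.98]. Speed limits (rad/s): [2.39, 2.39, 3.14, 3.14, 3.14, 3.14].

INTERFACE

Orientations are given as a unit quaternion [w, x, y, z].
In Python, from plant import observe, grab_frame, camera_info, job_done, finger_overhang gives the robot as it stands.
- The arm moves only by the tool arm_command, never from a script. Its argument "steps" is a list of rows, each an object with "travel": the shift along the world's x, y, z in cm, a list of three; "rot": the turn, a rotation vector about the world's x, y, z in degrees, a list of three; "fingers": the finger opening in cm, from 0 to 8.78. In form: [{"travel": [dx, dy, dz], "rot": [wx, wy, wz], "fingers": fingers}, ...]. A call has exactly 5 rows; each row shifts and turns the commanded pose from where the row before left it; what a row does not reach is not made up. A row lasts 1/8 s, in which the tool goes at most 62.5 mm and 10.7 degrees, less where a joint would pass 70% of its speed; a pose out of reach is approached as far as the arm can. A call is refused whole if a number of a shift passes 6.25 or a number of a turn 10.7, either way. A call with a gripper value outside its range is refused whole. The fingers move at their own pace and stop on an object; "newtons" is the grip in N (left out, the last holds). Time passes only in rows, so rows that do not move let the fingers close, or fill a call up. It gives the time, the measured TCP pose, the force, the opening and the grip force at its end, in the units of the state.
- observe(): the state, without advancing time (a new reading comes with each control period).
- grab_frame(name): name is "scene" or "side" or "wrist"; returns (picture, depth): 400x640x3 uint8, red, green, blue; 400x640 float32, mm along the optical axis (not along the pixel's ray), 0 where there is no reading.
- camera_info(name): a dict with "fx", "fy", "cx", "cy" (pixels), "R" (3x3) and "t" (3): a world point X has camera coordinates R X + t; the wrist camera has in their place "T_tool_cam" (4x4, takes a point from camera to tool coordinates, whose origin is the TCP and whose axes are the flange's). Camera axes: x right, y down, z forward; pixel columns grow to the right and rows downward; lengths in mm; the calibration is good to about 2 mm. A picture is of the moment at which its call begins: read the wrist's pose just before it. camera_info takes no time and is no camera call.
- job_done(): hands the job in; it is judged then, once.
The state is a dict: "clock": time; "joint_positions": joint angles; "qd": joint speeds; "joint_torque": joint torques, N m; "position": TCP position; "tcp_rot": TCP orientation; "contact_force": force on the tool from outside, world axes, zero at the start; "moment": the same for the moment, N m; "opening": opening from 0.0 (shut) to 1.0 (fully open); "gripper_force": force on a finger pad.
Only numpy, scipy, OpenCV 4.12 (cv2) and the standard library are available. Lean on these libraries where they do the work, as an engineer would, in place of code of your own. Each camera call takes 0.05 s, during which the arm holds its last target. There are 200 camera calls.

## Working session

There is one attempt and no reset: what is moved stays moved. The work goes in short steps, Python scripts to look and compute and a tool call to move; the robot and the scene stay as the last step left them, time stands still between calls to the robot, and variables do not carry over. Pictures are saved under pics/ and viewed, at most 10 in all, crops included, and the job is handed in when it is done.

Besides the shell and the picture viewer there is one more tool, called after "Request:" in YAML: its name, and indented under it one key for each argument. arm_command: Moves the arm, as the interface text tells. Its arguments: {"type":"object","properties":{"steps":{"type":"array"},"newtons":{"type":"number"}},"required":["steps"]}

```bash
mkdir -p pics; ls
python3 - <<'E'
from plant import *
import cv2,numpy as np
print(finger_overhang if not callable(finger_overhang) else finger_overhang()); print(observe())
for n in("scene","side"):
    p,d=grab_frame(n); cv2.imwrite(f"pics/{n}0.png",p[:,:,::-1]); np.savez(f"{n}0.npz",p=p,d=d)
    print(n,camera_info(n))
print(camera_info("wrist"))
E
```

```text
pics
80.0
{'clock': 0.0, 'joint_positions': array([-1.23407762e+00,  3.59488947e-01,  1.51141830e+00,  1.62470264e-06,
        1.27248034e+00, -1.15108268e-01]), 'qd': array([-1.04688755e-03, -7.03334743e-04, -3.10383997e-04,  8.35242488e-05,
        3.40929334e-04, -1.45037584e-03]), 'joint_torque': array([-6.48320838e-04, -5.15384173e+01, -2.70727766e+01,  6.74030604e-02,
        3.48511816e-02, -1.21367680e-04]), 'position': array([ 261.77698703, -539.28732047,  301.82439144]), 'tcp_rot': array([-8.92049200e-04,  9.74589557e-01,  2.23996406e-01, -9.84691834e-05]), 'contact_force': array([ 0.03041201,  0.38732731, -0.75411927]), 'moment': array([-0.06736395, -0.0239121 ,  0.00090541]), 'gripper_force': 0.0, 'opening': 1.000549447934247}
scene {'fx': 402.264370502953, 'fy': 402.264370502953, 'cx': 314.96090327780934, 'cy': 196.55219183757242, 'R': array([[-0.43577775,  0.90004449, -0.00420308],
       [ 0.60537234,  0.28964319, -0.74137113],
       [-0.66604961, -0.32561747, -0.6710821 ]]), 't': array([ 220.99147657, -286.85489443, 1606.21721929])}
side {'fx': 494.83716033313254, 'fy': 494.83716033313254, 'cx': 317.9513468785753, 'cy': 193.80511071712056, 'R': array([[-0.8883705 , -0.45905086, -0.00837636],
       [-0.24472512,  0.4888789 , -0.83732135],
       [ 0.38846811, -0.74180168, -0.54664687]]), 't': array([ 488.11574465,  173.41156753, 1246.76677459])}
{'fx': 295.04344444528573, 'fy': 295.04344444528573, 'cx': 318.0531015268731, 'cy': 201.56805523018315, 'T_tool_cam': array([[ 3.00805209e-04, -9.53768372e-01, -3.00542513e-01,
         8.21893552e+01],
       [ 9.99999949e-01,  3.20378988e-04, -1.58451872e-05,
        -9.23686439e-03],
       [ 1.11400144e-04, -3.00542493e-01,  9.53768419e-01,
        -8.17723617e+01],
       [ 0.00000000e+00,  0.00000000e+00,  0.00000000e+00,
         1.00000000e+00]])}
```

View pics/scene0.png

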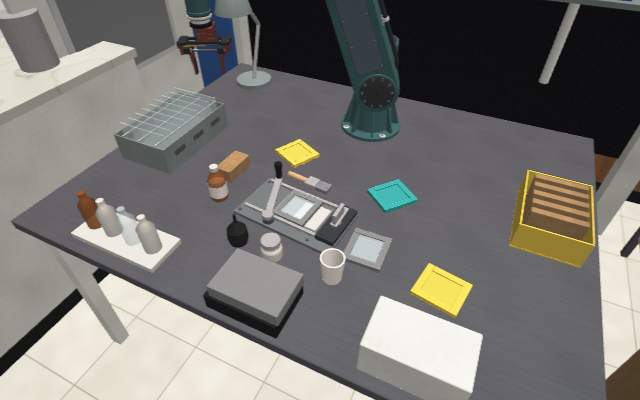

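View pics/side0.png

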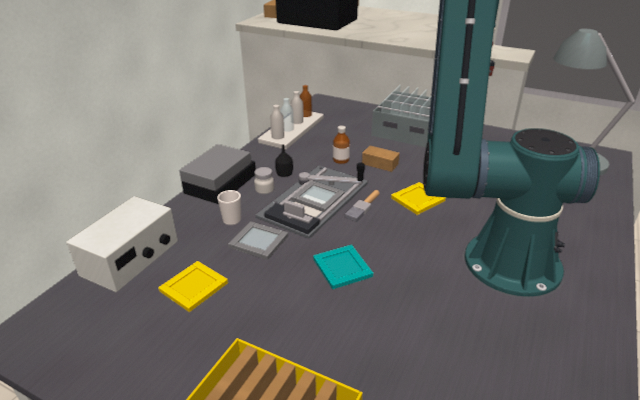

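The scene view shows the station at about (295,212), with the lever handle near (278,168), the post at (268,213) and the turnbutton at (340,214). In the side view the handle is near (361,170) and the turnbutton at (293,210). I'll enlarge both.

Run:
```python
import cv2,numpy as np
a=np.load("scene0.npz")["p"][150:255,200:370,::-1]; b=np.load("side0.npz")["p"][120:240,235:405,::-1]
c=[cv2.resize(x,None,fx=4.7,fy=4.7 if 0 else 4.7,interpolation=cv2.INTER_CUBIC) for x in(a,b)]
cv2.imwrite("pics/c1.png",c[0]);cv2.imwrite("pics/c2.png",c[1])
```

```text
(no output)
```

View pics/c1.png

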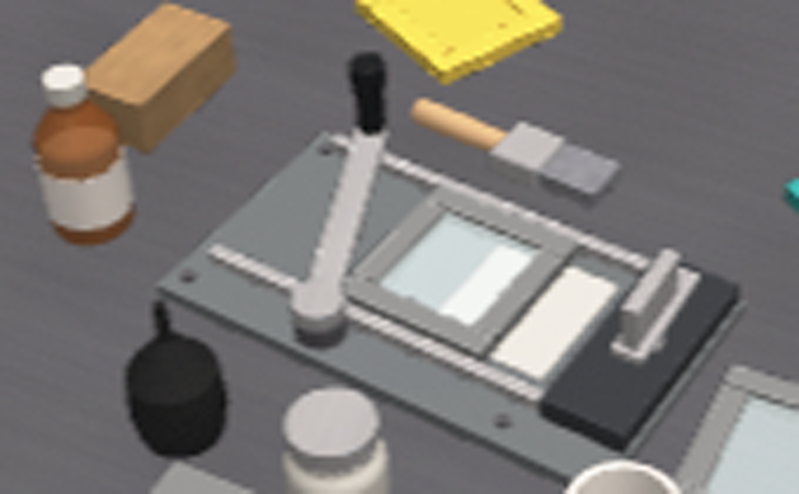

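View pics/c2.png

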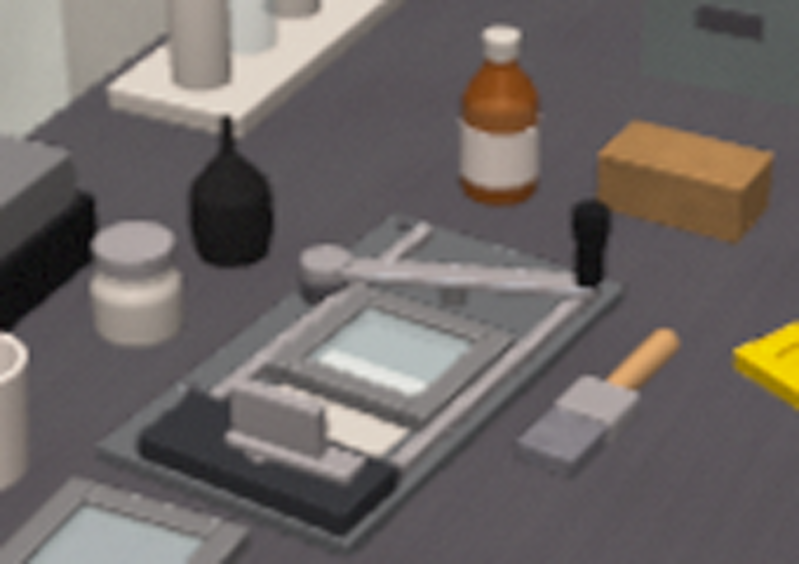

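The crops show the lever at rest, with its handle at crop 1 (369,90) and crop 2 (591,240). The end block and base corners are clear, and the turnbutton lies along the block. I'll fit the station pose from these corners.

```bash
cat > h.py <<'E'
from plant import *
import numpy as np
def ray(n,u,v,z):
    c=camera_info(n); R=np.array(c["R"]); t=np.array(c["t"])
    o=-R.T@t; d=R.T@np.array([(u-c["cx"])/c["fx"],(v-c["cy"])/c["fy"],1])
    return o+d*(z-o[2])/d[2]
def tri(obs):
    A=np.zeros((3,3));b=np.zeros(3)
    for n,u,v in obs:
        p=ray(n,u,v,0);q=ray(n,u,v,100);d=(q-p)/np.linalg.norm(q-p);M=np.eye(3)-np.outer(d,d);A+=M;b+=M@p
    return np.linalg.solve(A,b)
def C(n,u,v):
    ox,oy=(200,150) if n=="scene" else (235,120)
    return n,(u+.5)/4.7-.5+ox,(v+.5)/4.7-.5+oy
E
python3 - <<'E'
from h import *
P=[("scene",741,290,-75,215,29),("scene",620,440,75,215,29),("scene",543,405,75,156,29),("scene",160,290,105,-118,12),("scene",325,135,-80,-118,12),
("side",345,522,-75,215,29),("side",400,475,-75,156,29),("side",140,432,75,215,29),("side",195,390,75,156,29),("side",620,288,-80,-118,12),("side",398,218,105,-118,12),("side",101,448,105,218,12)]
W=np.array([ray(*C(n,u,v),z)[:2] for n,u,v,_,_,z in P]);S=np.array([[x,y] for *_,x,y,_ in P],float)
w0,s0=W.mean(0),S.mean(0);a,b=S-s0,W-w0
th=np.arctan2((a[:,0]*b[:,1]-a[:,1]*b[:,0]).sum(),(a*b).sum())
R=np.array([[np.cos(th),-np.sin(th)],[np.sin(th),np.cos(th)]]);t=w0-R@s0
print("yaw",th,"t",t);print(np.round(W-(S@R.T+t),1).tolist())
f=lambda x,y:np.round(R@[x,y]+t,1)
for k,v in dict(hinge=(84,0),h0=(84-175*np.cos(.42),-175*np.sin(.42)),hm=(84-175,0),h1=(84-175*np.cos(.42),175*np.sin(.42)),tb=(0,185),tip0=(-62,185),tip1=(0,123)).items():print(k,f(*v))
print("handle tri",tri([C("scene",369,93),C("side",591,242)]),"hinge",tri([C("scene",317,293),C("side",327,262)]))
g=lambda n,u,v,z:np.round(R.T@(ray(*C(n,u,v),z)[:2]-t),1)
print("plate rear-left etc", g("scene",347,278,26),g("scene",490,355,26),g("scene",578,243,26),g("side",505,335,26))
print("tb ends",g("scene",623,335,72),g("scene",668,255,72),g("side",232,390,72),g("side",325,420,72))
E
```

```text
yaw -0.09684956574755577 t [561.16174744 -75.54468734]
[[6.1, -2.5], [4.7, -5.9], [5.1, 0.3], [4.9, 1.7], [6.9, -0.4], [-4.5, 1.6], [-6.1, 6.4], [-2.1, -6.6], [-2.5, -1.0], [0.9, 3.7], [-7.2, 4.4], [-6.1, -1.8]]
hinge [644.8 -83.7]
h0 [ 478.8 -139.2]
hm [470.6 -66.7]
h1 [492.6   2.8]
tb [579.1 108.6]
tip0 [517.3 114.6]
tip1 [573.1  46.9]
handle tri [ 478.6432044  -144.90117842   64.9839189 ] hinge [642.02805512 -89.65696633  38.22181717]
plate rear-left etc [49.2 -9.2] [ 59.3 106. ] [-55.8 100.8] [-54.6  -4.4]
tb ends [ 41.9 188.7] [-32.1 178.4] [ 14.2 192.8] [-48.8 189.2]
```

Request:
arm_command:
  steps:
    - {"travel": [2.2,4.0,0],"rot": [0,0,-0.8],"fingers": 5.0}
    - {"travel": [2.2,4.0,0],"rot": [0,0,-0.8],"fingers": 5.0}
    - {"travel": [2.2,4.0,0],"rot": [0,0,-0.8],"fingers": 5.0}
    - {"travel": [2.2,4.0,0],"rot": [0,0,-0.8],"fingers": 5.0}
    - {"travel": [2.2,4.0,0],"rot": [0,0,-0.8],"fingers": 5.0}

```text
clock: 0.72
position: [372.3, -338.3, 302.4]
tcp_rot: [-0.0, 0.982, 0.189, -0.0]
contact_force: [0.7, -0.6, 1.1]
opening: 0.57
gripper_force: 0.0
```

Request:
arm_command:
  steps:
    - {"travel": [2.2,4.0,0],"rot": [0,0,-0.8],"fingers": 5.0}
    - {"travel": [2.2,4.0,0],"rot": [0,0,-0.8],"fingers": 5.0}
    - {"travel": [2.2,4.0,0],"rot": [0,0,-0.8],"fingers": 5.0}
    - {"travel": [2.0,4.0,0],"rot": [0,0,-0.8],"fingers": 5.0}
    - {"travel": [0,0,0],"rot": [0,0,0],"fingers": 5.0}

```text
clock: 1.35
position: [458.5, -177.4, 302.3]
tcp_rot: [-0.001, 0.986, 0.164, -0.0]
contact_force: [-0.1, -0.9, -0.3]
opening: 0.567
gripper_force: 0.0
```

Run:
```python
from plant import *
import cv2,numpy as np
o=observe(); p,d=grab_frame("wrist"); cv2.imwrite("pics/w0.png",p[:,:,::-1]); np.savez("w0.npz",p=p,d=d,pos=o["position"],q=o["tcp_rot"]); print(o["clock"],o["position"],o["tcp_rot"],o["opening"])
```

```text
1.35 [ 458.48928698 -177.36714015  302.34358137] [-5.68435261e-04  9.86416017e-01  1.64265338e-01 -1.29452719e-04] 0.5671018204372955
```

View pics/w0.png

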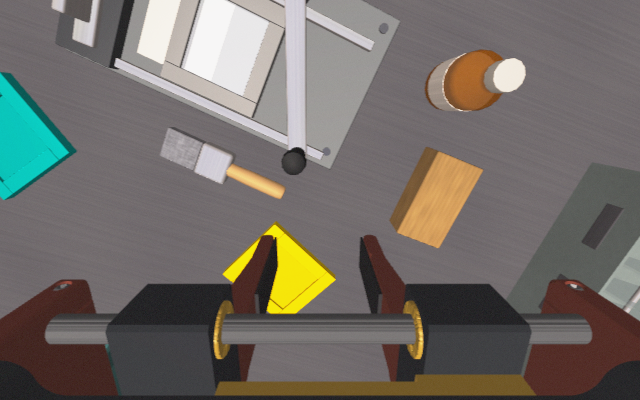

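The wrist view shows the handle's top at (293,161), the solvent cap at (507,75), the wipes box around (436,198), the base's rear corner at (331,167) and the turnbutton cut off at top left.

```bash
cat >> h.py <<'E'
from scipy.spatial.transform import Rotation as Ro
def wray(pos,q,u,v,z):
    c=camera_info("wrist");T=np.array(c["T_tool_cam"]);R=Ro.from_quat(np.r_[q[1:],q[0]]).as_matrix()
    d=R@T[:3,:3]@np.array([(u-c["cx"])/c["fx"],(v-c["cy"])/c["fy"],1]);o=R@T[:3,3]+pos
    return o+d*(z-o[2])/d[2]
E
python3 - <<'E'
from h import *
w=np.load("w0.npz");g=lambda u,v,z:np.round(wray(w["pos"],w["q"],u,v,z),1)
p=w["p"].astype(int)
m=(p.max(2)<50);import cv2
n,l,s,c=cv2.connectedComponentsWithStats(m.astype(np.uint8)[140:185,260:330])
print([(c[i]+[260,140],s[i]) for i in range(1,n) if s[i][4]>60])
print("handle",g(293,160.5,95),"corner",g(331,168,12),"corner2",g(400,18,12),"solv top",g(507,75,125),"wipes",g(430,148,45),g(484,167,45),g(392,222,45))
print("arm",g(295,140,37),g(295,5,37)); d=w["d"];print(d[160,293],d[75,507])
print("block corner(-75,156)",g(118,66,29), "(-75,215)",g(56,44,29))
for s in("scene",):
  print("solvent base",ray(*C(s,88,225),0))
E
```

```text
[(array([298.68595041, 155.08264463]), array([ 24,   8,  22,  23, 121], dtype=int32))]
handle [ 482.1 -143.    95. ] corner [ 473.1 -189.6   12. ] corner2 [ 655.8 -205.2   12. ] solv top [ 610.4 -287.   125. ] wipes [ 537. -285.   45.] [ 537.5 -353.8   45. ] [ 439.7 -279.9   45. ]
arm [ 494.7 -136.5   37. ] [623.8 -95.6  37. ]
289.9633 238.96979
block corner(-75,156) [506.9  72.8  29. ] (-75,215) [507.2 139.2  29. ]
solvent base [ 6.17769755e+02 -2.90550788e+02 -1.13686838e-13]
```

Request:
arm_command:
  steps:
    - {"travel": [1.2,1.7,0],"rot": [0,0,0],"fingers": 5.0}
    - {"travel": [1.1,1.7,0],"rot": [0,0,0],"fingers": 5.0}
    - {"travel": [0,0,-4.0],"rot": [0,0,0],"fingers": 5.0}
    - {"travel": [0,0,-5.0],"rot": [0,0,0],"fingers": 5.0}
    - {"travel": [0,0,-3.0],"rot": [0,0,0],"fingers": 5.0}

```text
clock: 2.02
position: [479.5, -146.7, 180.5]
tcp_rot: [-0.0, 0.987, 0.162, -0.001]
contact_force: [-0.9, -0.5, 0.3]
opening: 0.571
gripper_force: 0.0
```

Run:
```python
from plant import *
import cv2,numpy as np
o=observe(); p,d=grab_frame("wrist"); cv2.imwrite("pics/w1.png",p[:,:,::-1]); print(o["clock"],o["position"],o["opening"],o["contact_force"])
```

```text
2.025 [ 479.48912372 -146.73485542  180.52481055] 0.5708477829472849 [-0.90621332 -0.50631149  0.29454422]
```

View pics/w1.png

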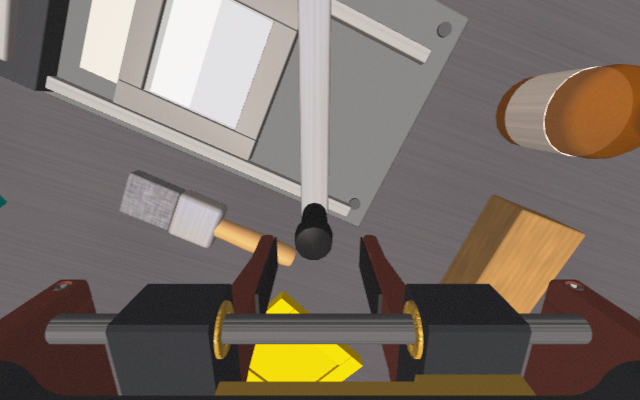

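The view shows the handle top at (314,240), close to the middle between the fingertips at (272,240) and (364,240). It is about 4 mm off in x and 4 mm in y, so I'll correct that and lower.

Request:
arm_command:
  steps:
    - {"travel": [0.3,0.4,0],"rot": [0,0,0],"fingers": 5.0}
    - {"travel": [0,0,-2.5],"rot": [0,0,0],"fingers": 5.0}
    - {"travel": [0,0,-2.3],"rot": [0,0,0],"fingers": 5.0}
    - {"travel": [0,0,0],"rot": [0,0,0],"fingers": 4.0}
    - {"travel": [0,0,0],"rot": [0,0,0],"fingers": 4.0}

```text
clock: 2.7
position: [485.0, -142.4, 136.1]
tcp_rot: [0.001, 0.987, 0.162, 0.001]
contact_force: [0.1, 0.6, -0.3]
opening: 0.457
gripper_force: 0.0
```

Request:
arm_command:
  steps:
    - {"travel": [-0.67,2.65,0],"rot": [0,0,-9],"fingers": 4.0}
    - {"travel": [-0.24,2.7,0],"rot": [0,0,-9],"fingers": 4.0}
    - {"travel": [0.19,2.7,0],"rot": [0,0,-9],"fingers": 4.0}
    - {"travel": [0,0,0],"rot": [0,0,0],"fingers": 4.0}
    - {"travel": [0,0,0],"rot": [0,0,0],"fingers": 4.0}

```text
clock: 3.32
position: [478.1, -62.5, 135.9]
tcp_rot: [0.001, 0.998, -0.07, 0.002]
contact_force: [0.9, -4.4, 3.3]
opening: 0.455
gripper_force: 2.3
```

Request:
arm_command:
  steps:
    - {"travel": [0.3,1.33,0],"rot": [0,0,-4.5],"fingers": 4.0}
    - {"travel": [0.3,1.33,0],"rot": [0,0,-4.5],"fingers": 4.0}
    - {"travel": [0.3,0.85,0],"rot": [0,0,-3],"fingers": 4.0}
    - {"travel": [0.3,0.85,0],"rot": [0,0,-3],"fingers": 4.0}
    - {"travel": [0,0,0],"rot": [0,0,0],"fingers": 4.0}

```text
clock: 3.95
position: [490.1, -19.2, 135.3]
tcp_rot: [0.001, 0.98, -0.201, 0.001]
contact_force: [0.7, -7.7, 3.2]
opening: 0.458
gripper_force: 3.0
```

Request:
arm_command:
  steps:
    - {"travel": [0.38,0.83,0],"rot": [0,0,-3],"fingers": 4.0}
    - {"travel": [0,0,0],"rot": [0,0,0],"fingers": 4.0}
    - {"travel": [0.28,0.53,0],"rot": [0,0,-2],"fingers": 4.0}
    - {"travel": [0,0,0],"rot": [0,0,0],"fingers": 4.0}
    - {"travel": [0,0,0],"rot": [0,0,0],"fingers": 4.0}

```text
clock: 4.58
position: [496.2, -6.1, 135.1]
tcp_rot: [0.001, 0.97, -0.243, 0.001]
contact_force: [1.1, -7.5, 2.5]
opening: 0.455
gripper_force: 3.3
```

Request:
arm_command:
  steps:
    - {"travel": [0.15,0.27,0],"rot": [0,0,-1],"fingers": 4.0}
    - {"travel": [0,0,0],"rot": [0,0,0],"fingers": 4.0}
    - {"travel": [0.15,0.27,0],"rot": [0,0,-1],"fingers": 4.0}
    - {"travel": [0,0,0],"rot": [0,0,0],"fingers": 4.0}
    - {"travel": [0,0,0],"rot": [0,0,0],"fingers": 4.0}

```text
clock: 5.2
position: [499.1, -0.8, 135.1]
tcp_rot: [0.001, 0.966, -0.26, 0.001]
contact_force: [0.9, -8.7, 2.7]
opening: 0.456
gripper_force: 3.4
```

Request:
arm_command:
  steps:
    - {"travel": [0.15,0.26,0],"rot": [0,0,-1],"fingers": 4.0}
    - {"travel": [0,0,0],"rot": [0,0,0],"fingers": 4.0}
    - {"travel": [0,0,0],"rot": [0,0,0],"fingers": 4.0}
    - {"travel": [0,0,0],"rot": [0,0,0],"fingers": 4.0}
    - {"travel": [0,0,0],"rot": [0,0,0],"fingers": 4.0}

```text
clock: 5.82
position: [500.5, 1.8, 135.0]
tcp_rot: [0.001, 0.963, -0.269, 0.001]
contact_force: [-0.2, -8.6, 2.7]
opening: 0.458
gripper_force: 3.4
```

Request:
arm_command:
  steps:
    - {"travel": [0.1,0.18,0],"rot": [0,0,0],"fingers": 4.0}
    - {"travel": [0,0,0],"rot": [0,0,0],"fingers": 4.0}
    - {"travel": [0,0,0],"rot": [0,0,0],"fingers": 4.0}
    - {"travel": [0,0,0],"rot": [0,0,0],"fingers": 4.0}
    - {"travel": [0,0,0],"rot": [0,0,0],"fingers": 4.0}

```text
clock: 6.45
position: [501.3, 3.4, 135.0]
tcp_rot: [0.001, 0.963, -0.269, 0.001]
contact_force: [-0.0, -10.2, 2.6]
opening: 0.456
gripper_force: 4.2
```

Request:
arm_command:
  steps:
    - {"travel": [0.1,0.18,0],"rot": [0,0,0],"fingers": 4.0}
    - {"travel": [0,0,0],"rot": [0,0,0],"fingers": 4.0}
    - {"travel": [0,0,0],"rot": [0,0,0],"fingers": 4.0}
    - {"travel": [0,0,0],"rot": [0,0,0],"fingers": 4.0}
    - {"travel": [0,0,0],"rot": [0,0,0],"fingers": 4.0}

```text
clock: 7.08
position: [501.7, 4.1, 135.0]
tcp_rot: [0.002, 0.963, -0.268, 0.0]
contact_force: [-2.1, -15.3, 3.9]
opening: 0.455
gripper_force: 7.4
```

Run:
```python
from plant import *
import cv2,numpy as np
o=observe(); p,d=grab_frame("wrist"); q,e=grab_frame("scene")
c=cv2.resize(q[150:255,200:370],(640,395),interpolation=cv2.INTER_CUBIC)
np.savez("w2.npz",p=p,d=d,pos=o["position"],q=o["tcp_rot"])
cv2.imwrite("pics/w2.png",cv2.resize(np.vstack([p,c])[:,:,::-1],(480,596))); print(o["clock"],o["position"],o["contact_force"])
```

```text
7.075 [501.65673477   4.12043605 134.9719917 ] [ -2.07934692 -15.27152178   3.91593218]
```

View pics/w2.png

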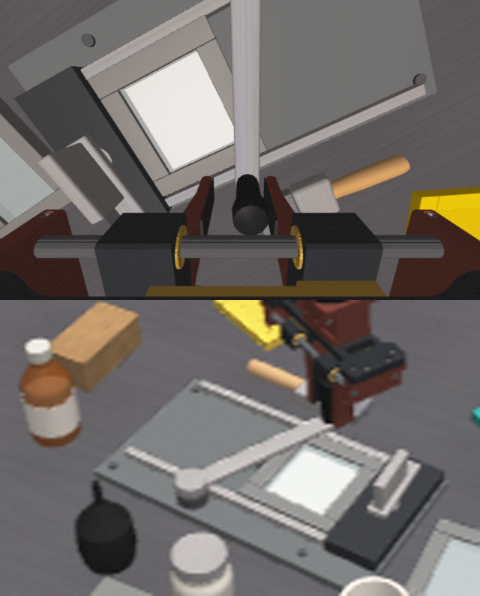

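The stop is reached: force jumped to 15 N. The pictures show the plate over the white window at lower (313,480), close to the end block, and nothing else disturbed. I'll guide the lever back along the same arc.

Request:
arm_command:
  steps:
    - {"travel": [-1.44,-2.26,0],"rot": [0,0,8.5],"fingers": 4.0}
    - {"travel": [-0.88,-2.58,0],"rot": [0,0,9],"fingers": 4.0}
    - {"travel": [-0.47,-2.69,0],"rot": [0,0,9],"fingers": 4.0}
    - {"travel": [-0.05,-2.73,0],"rot": [0,0,9],"fingers": 4.0}
    - {"travel": [0.27,-2.11,0],"rot": [0,0,7],"fingers": 4.0}

```text
clock: 7.8
position: [475.5, -118.2, 134.7]
tcp_rot: [-0.0, 0.995, 0.1, -0.0]
contact_force: [0.3, -2.0, 1.4]
opening: 0.456
gripper_force: 1.0
```

Request:
arm_command:
  steps:
    - {"travel": [0.3,-1.2,0],"rot": [0,0,4],"fingers": 4.0}
    - {"travel": [0.3,-1.2,0],"rot": [0,0,4],"fingers": 4.0}
    - {"travel": [0,0,0],"rot": [0,0,0],"fingers": 5.0}
    - {"travel": [0,0,0],"rot": [0,0,0],"fingers": 5.0}
    - {"travel": [0,0,0],"rot": [0,0,0],"fingers": 5.0}

```text
clock: 8.43
position: [481.7, -139.7, 134.5]
tcp_rot: [-0.0, 0.986, 0.167, -0.0]
contact_force: [-1.0, 0.0, -0.3]
opening: 0.575
gripper_force: 0.0
```

Request:
arm_command:
  steps:
    - {"travel": [0,0,4],"rot": [0,0,0],"fingers": 5.0}
    - {"travel": [0,0,5],"rot": [0,0,0],"fingers": 5.0}
    - {"travel": [0,1.0,2.5],"rot": [0,0,0],"fingers": 5.0}
    - {"travel": [1,3.5,0],"rot": [0,0,-5],"fingers": 5.0}
    - {"travel": [1.5,4,0],"rot": [0,0,-5],"fingers": 5.0}

```text
clock: 9.05
position: [507.1, -54.2, 250.3]
tcp_rot: [0.0, 0.997, 0.078, 0.0]
contact_force: [0.5, -0.9, -0.1]
opening: 0.574
gripper_force: 0.0
```

Request:
arm_command:
  steps:
    - {"travel": [2,4.5,0],"rot": [0,0,-5],"fingers": 5.0}
    - {"travel": [2,4.5,0],"rot": [0,0,-5],"fingers": 5.0}
    - {"travel": [1.8,4,0],"rot": [0,0,-4.5],"fingers": 5.0}
    - {"travel": [1.5,3,0],"rot": [0,0,0],"fingers": 5.0}
    - {"travel": [0,0,0],"rot": [0,0,0],"fingers": 5.0}

```text
clock: 9.68
position: [580.5, 107.1, 249.4]
tcp_rot: [-0.0, 0.999, -0.045, 0.0]
contact_force: [-1.0, -1.0, 0.2]
opening: 0.57
gripper_force: 0.0
```

Run:
```python
from plant import *
import cv2,numpy as np
o=observe(); p,d=grab_frame("wrist"); cv2.imwrite("pics/w3.png",p[:,:,::-1]); np.savez("w3.npz",p=p,d=d,pos=o["position"],q=o["tcp_rot"]); print(o["clock"],o["position"],o["tcp_rot"],o["contact_force"])
```

```text
9.675 [580.46295327 107.1220554  249.41086809] [-2.86278393e-04  9.99002293e-01 -4.46578858e-02  9.76111160e-05] [-0.97746965 -1.0247453   0.16119927]
```

View pics/w3.png

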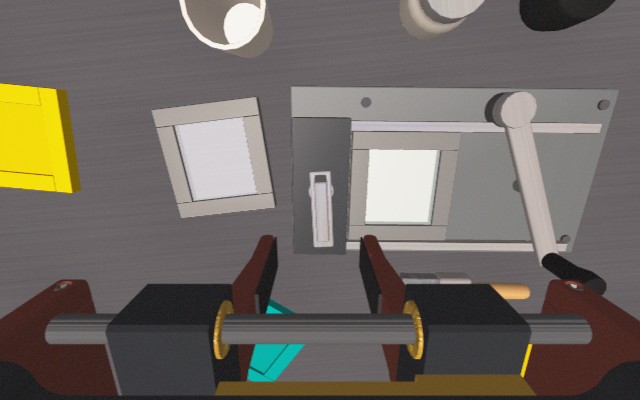

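The lever is back at rest (handle at (575,272)) and the plate sits over the window. The turnbutton blade runs from about (321,181) to (322,241), with its axis boss at (321,190). It is already lined up with the finger gap.

Run:
```python
from h import *
w=np.load("w3.npz");g=lambda u,v,z:np.round(wray(w["pos"],w["q"],u,v,z),1)
print("boss",g(321,190,36),"blade top",g(321,182,72),g(322.5,240,72),"bar",g(321,173,38),g(322,246,38),"block c",g(348,254,29),g(293,254,29),g(350,118,29),g(293,118,29))
b=w["p"][178:246:4,300:345].mean(2).astype(int)
for r in b[::4]:print(r.tolist())
```

```text
boss [582.  103.6  36. ] blade top [599.3 102.5  72. ] [542.1 106.   72. ] bar [600.3 102.1  38. ] [519.3 108.   38. ] block c [502.3  79.6  29. ] [507.8 142.   29. ] [650.8  69.   29. ] [655.8 124.9  29. ]
[100, 100, 99, 100, 98, 98, 98, 98, 98, 119, 167, 198, 204, 191, 148, 91, 87, 86, 87, 87, 88, 88, 87, 86, 85, 88, 154, 205, 202, 193, 152, 102, 89, 89, 88, 88, 88, 90, 87, 87, 88, 88, 89, 87, 86]
[95, 97, 94, 96, 96, 94, 94, 93, 92, 154, 184, 178, 197, 202, 184, 167, 186, 195, 194, 197, 197, 195, 194, 195, 196, 187, 157, 171, 201, 199, 183, 163, 146, 105, 85, 87, 86, 85, 86, 85, 87, 85, 85, 85, 84]
[91, 92, 91, 89, 91, 88, 91, 87, 90, 88, 88, 131, 178, 194, 196, 183, 173, 187, 191, 192, 195, 196, 194, 194, 191, 194, 178, 144, 165, 198, 189, 159, 118, 80, 84, 82, 83, 85, 83, 84, 84, 83, 84, 86, 85]
[87, 89, 89, 87, 86, 84, 86, 87, 87, 86, 85, 87, 131, 181, 195, 181, 166, 180, 189, 191, 193, 193, 193, 188, 188, 189, 185, 170, 143, 164, 192, 182, 134, 83, 83, 84, 81, 81, 81, 81, 85, 80, 82, 80, 81]
[86, 84, 85, 79, 84, 85, 87, 85, 83, 83, 82, 82, 81, 132, 181, 189, 190, 188, 182, 180, 185, 186, 184, 183, 184, 185, 188, 187, 193, 191, 189, 185, 167, 121, 80, 78, 80, 80, 77, 79, 80, 78, 78, 76, 83]
```

Request:
arm_command:
  steps:
    - {"travel": [0,-0.35,0],"rot": [0,0,0],"fingers": 5.0}
    - {"travel": [0,0,-4.5],"rot": [0,0,0],"fingers": 5.0}
    - {"travel": [0,0,-4.5],"rot": [0,0,0],"fingers": 5.0}
    - {"travel": [0,0,-3.2],"rot": [0,0,0],"fingers": 5.0}
    - {"travel": [0,0,0],"rot": [0,0,0],"fingers": 5.0}

```text
clock: 10.35
position: [577.8, 99.8, 125.5]
tcp_rot: [0.0, 0.999, -0.047, -0.003]
contact_force: [-0.7, -0.3, -0.8]
opening: 0.571
gripper_force: 0.0
```

Request:
arm_command:
  steps:
    - {"travel": [0,0,0],"rot": [0,0,0],"fingers": 0.8}
    - {"travel": [0,0,0],"rot": [0,0,0],"fingers": 0.8}
    - {"travel": [0,0,0],"rot": [0,0,0],"fingers": 0.8}
    - {"travel": [0,0,0],"rot": [0,0,0],"fingers": 0.8}
    - {"travel": [0,0,0],"rot": [0,0,0],"fingers": 0.8}
  newtons: 10

```text
clock: 10.98
position: [581.2, 103.9, 128.7]
tcp_rot: [-0.002, 0.999, -0.047, 0.001]
contact_force: [1.5, 10.6, 2.9]
opening: 0.135
gripper_force: 10.0
```

The blade is gripped (11.9 mm). Now I'll turn it counter-clockwise.

Request:
arm_command:
  steps:
    - {"travel": [0,0.1,0],"rot": [0,0,6],"fingers": 0.8}
    - {"travel": [0,0,0],"rot": [0,0,8],"fingers": 0.8}
    - {"travel": [0,0,0],"rot": [0,0,8],"fingers": 0.8}
    - {"travel": [0,0,0],"rot": [0,0,8],"fingers": 0.8}
    - {"travel": [0,0,0],"rot": [0,0,0],"fingers": 0.8}

```text
clock: 11.6
position: [581.1, 104.6, 128.7]
tcp_rot: [-0.002, 0.977, 0.214, 0.002]
contact_force: [-0.0, 9.7, 3.5]
opening: 0.14
gripper_force: 10.0
```

Request:
arm_command:
  steps:
    - {"travel": [0,0.1,0],"rot": [0,0,8],"fingers": 0.8}
    - {"travel": [0,0,0],"rot": [0,0,8],"fingers": 0.8}
    - {"travel": [0,0,0],"rot": [0,0,8],"fingers": 0.8}
    - {"travel": [0,0,0],"rot": [0,0,8],"fingers": 0.8}
    - {"travel": [0,0,0],"rot": [0,0,0],"fingers": 0.8}

```text
clock: 12.22
position: [580.7, 105.2, 128.7]
tcp_rot: [-0.001, 0.88, 0.475, 0.002]
contact_force: [-0.6, 8.1, 4.1]
opening: 0.137
gripper_force: 10.0
```

Request:
arm_command:
  steps:
    - {"travel": [0,0,0],"rot": [0,0,8],"fingers": 0.8}
    - {"travel": [0,0,0],"rot": [0,0,8],"fingers": 0.8}
    - {"travel": [0,0,0],"rot": [0,0,6],"fingers": 0.8}
    - {"travel": [0,0,0],"rot": [0,0,4],"fingers": 0.8}
    - {"travel": [0,0,0],"rot": [0,0,0],"fingers": 0.8}

```text
clock: 12.85
position: [580.2, 105.4, 128.6]
tcp_rot: [-0.001, 0.751, 0.661, 0.001]
contact_force: [-2.3, 8.2, 5.1]
opening: 0.138
gripper_force: 10.0
```

Request:
arm_command:
  steps:
    - {"travel": [0,0,0],"rot": [0,0,0],"fingers": 4.5}
    - {"travel": [0,0,0],"rot": [0,0,0],"fingers": 4.5}
    - {"travel": [0,0,0],"rot": [0,0,0],"fingers": 4.5}
    - {"travel": [0,0,3],"rot": [0,0,0],"fingers": 4.5}
    - {"travel": [0,0,4],"rot": [0,0,0],"fingers": 4.5}

```text
clock: 13.48
position: [579.3, 103.0, 197.2]
tcp_rot: [-0.001, 0.751, 0.66, -0.001]
contact_force: [0.2, -0.9, 0.9]
opening: 0.509
gripper_force: 0.0
```

Request:
arm_command:
  steps:
    - {"travel": [0,0,5],"rot": [0,0,0],"fingers": 4.5}
    - {"travel": [0,0,5],"rot": [0,0,0],"fingers": 4.5}
    - {"travel": [-1,-3,2],"rot": [0,0,0],"fingers": 4.5}
    - {"travel": [0,0,0],"rot": [0,0,0],"fingers": 4.5}
    - {"travel": [0,0,0],"rot": [0,0,0],"fingers": 4.5}

```text
clock: 14.1
position: [569.8, 73.4, 316.8]
tcp_rot: [-0.001, 0.751, 0.66, -0.0]
contact_force: [-0.3, 0.1, -0.1]
opening: 0.51
gripper_force: 0.0
```

Run:
```python
from plant import *
import cv2,numpy as np
o=observe(); p,d=grab_frame("wrist"); q,e=grab_frame("scene")
c=cv2.resize(q[150:255,200:370],(640,395),interpolation=cv2.INTER_CUBIC)
cv2.imwrite("pics/w4.png",cv2.resize(np.vstack([p,c])[:,:,::-1],(480,596))); print(o["clock"],o["position"],o["contact_force"])
```

```text
14.1 [569.77453172  73.44909552 316.79746933] [-0.34451875  0.08562688 -0.0709815 ]
```

View pics/w4.png

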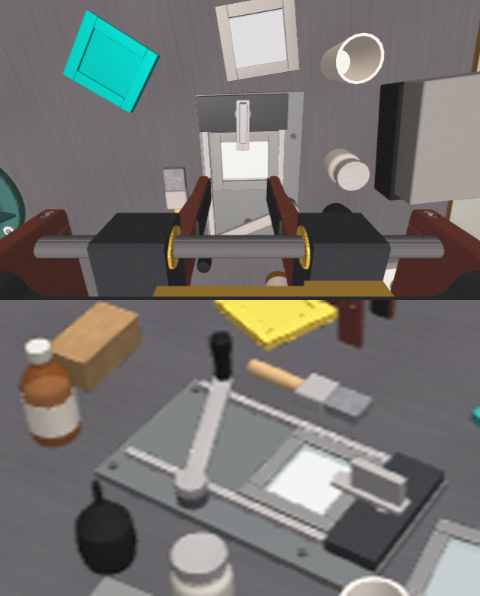

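The pictures show the turnbutton square across the frame's front edge (upper (243,125), lower (370,485)). The lever is at rest (lower (215,400)), the plate is forward over the window, the bystanders are in place and the arm is clear.

```bash
python3 -c "
from plant import *
print(job_done())"
```

```text
the job is handed in; nothing more can be done
None
```

I handed the job in at about 14 s: the plate is forward over the window, the lever is back at rest, the turnbutton is square across the frame's front edge, and the last pictures showed no bystander disturbed; no verdict came back.

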